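# Refill the cartridge feed rail in the spares stockroom

### The job

Put the two loose slim ink cartridges into the sloping metal feed rail at its open upper end, snout first and pointing downhill like the one already inside, so that they slide home one behind another against it. The broad cartridge does not fit this rail.

Things in the scene. Friction and masses are not known exactly. Their poses are not given: they have to be found in the camera images.
- rail: fixed aluminium rail on a stand, floor sloping 30 deg down to a stop. Origin: on the bench under the stop; x level, pointing downhill; y across; z up. Floor is 30 mm up at the stop (x=0), rising 0.577 per m towards -x. Lowest 168 mm of floor: tube 40 mm wide, 50 mm high inside, 22 mm slot in its top; one slim cartridge sits in it at the stop. Slick: parts slide down by themselves
- mouth (a point): middle of the open loading bay at the rail's upper end, on its floor, 224 mm of slope above the stop and 56 mm above the tube's entrance. Bay: 112 mm long, no roof, side walls only 9 mm high, 64 mm apart at the top, 50 mm here, narrowing to 35 mm at the tube; same 30 deg slope. Axes as the rail's (level, x downhill)
- cart_a_mid (a point): loose slim ink cartridge, upright: black box 46 long, 28 wide, 42 mm tall, pale label on top, a grey snout (16 wide, 16 tall, low) standing 10 mm out of one end: 56 mm overall, 60 g. Point: centre of the overall outline, 21 mm above its underside; x to the snout, y across the width, z up. The box is centred 5 mm behind the point (-x)
- cart_b_mid (a point): the second slim cartridge, same in size, look, point and axes as cart_a: 28 mm wide, box centred 5 mm behind the point, point 21 mm above the underside. (The like-looking one 50 mm wide is not for this rail.)
Things that resemble listed ones, but are neither listed nor needed, are in the scene too. Leave any red look-alike of the part that bears cart_a_mid alone.

How it is judged:
At the end, for the whole second after the job is handed in: Both slim cartridges lie inside the rail's tube, one behind the other against the cartridge already there (within about 16 mm of fully home), on its floor and within 14 mm of its centre line, snouts pointing downhill, and are at rest (x of cart_a_mid in the frame of rail between -0.125 and -0.048 m and y of cart_a_mid in the frame of rail between -0.014 and 0.014 m and z of cart_a_mid in the frame of rail between 0.075 and 0.13 m and x of rail in the frame of cart_a_mid above 0 m and linear speed of each of cart_a, cart_b below 0.02 m/s and x of cart_b_mid in the frame of rail between -0.125 and -0.048 m and y of cart_b_mid in the frame of rail between -0.014 and 0.014 m and z of cart_b_mid in the frame of rail between 0.075 and 0.13 m and x of rail in the frame of cart_b_mid above 0 m); the robot touches nothing.
It also fails if it takes over 56 s, if anything falls off the work surface, if the arm or the gripper's body presses on something with over 40 N, if the wrist force passes 120 N, or if a joint passes its speed limit or range.

### The arm

A 6-joint arm with a two-finger parallel gripper is mounted at the origin on the work surface. World frame = base frame: x ahead of the robot, y to its left, z up, the work surface at z = 0. Lengths are in m, angles in rad, forces in N, time in s.
With the tool pointing down it reaches from about 0.35 to 0.8 m from the base axis. Payload 7.3 kg.
Tool frame: the origin (TCP) lies between the finger pads; the fingertips stand 25 mm ahead of it and the grasp point (between the pads) lies 6 mm ahead of it (r.tip_extent is the distance from the TCP to the fingertips, in m); z points along the fingers, y is the direction in which the jaws open and shut (so a half turn about z gives the same grasp; the last joint's range is limited). The gripper opens to 85 mm and grips with 20 to 120 N. Pads are 22 mm wide; open, the fingers measure 114 mm over their backs; the gripper's body (76 mm by 85 mm) begins 54 mm behind the grasp point. The pads swing forward as they close: fully open they stand 13 mm farther back than shut.
Start: joints at [-1.248, 0.342, 1.524, -0, 1.275, -0.146], TCP at [0.237, -0.468, 0.256] pointing down, gripper open.
Joint ranges: [-2.53, 2.53], [-0.77, 2.02], [0.04, 2.7], [-1, 4.14], [0.28, 2.66], [-3.11, 3.11]. Speed limits (rad/s): [2.57, 2.57, 3.14, 3.14, 3.14, 3.14].

### API

Orientations are given as a unit quaternion [x, y, z, w].
In Python, from workcell import r, command_gripper, optics gives the robot as it stands. The module is installed in compiled form; this text tells all that it offers. Calls block until the motion is done:
- r.reach(position, orientation): joint-space move of the TCP to a pose.
- r.move_straight(position, orientation=None, speed=0.15, max_force=None): straight line of the TCP; orientation=None keeps the orientation; speed is the mean speed in m/s. With max_force (N) it stops when the force on the tool has changed by that much, and returns True; else False.
- r.movej(angles): joint-space move.
- command_gripper(opening, force=None): finger opening in m; force is the grip in N (None keeps the last); returns when the fingers have stopped.
- r.hold(seconds).
- r.solve_ik(position, orientation): joint angles nearest the present ones, or None.
- r.read_state(): the state.
- optics.get_image(name): name is "scene" or "top" or "wrist"; returns (picture, depth): 400x640x3 uint8, red, green, blue; 400x640 float32, m along the optical axis (not along the pixel's ray), 0 where there is no reading.
- optics.camera_model(name): a dict with "K" (3x3 intrinsics, pixels), "R" (3x3) and "t" (3): a world point X has camera coordinates R X + t; the wrist camera has in their place "tool_from_camera" (4x4, takes a point from camera to tool coordinates, whose origin is the TCP and whose axes are the flange's). Camera axes: x right, y down, z forward; pixel columns grow to the right and rows downward; lengths in m; the calibration is good to about 2 mm. A picture is of the moment at which its call begins: read the wrist's pose just before it. camera_model takes no time and is no camera call.
A pose or a line that the arm cannot do raises r.PlanningError and nothing moves.
- r.finish_job(): hands the job in, once; it reports no verdict.
The state is a dict: "time_s": time; "joint_positions": joint angles; "dq": joint speeds; "tau": joint torques, N m; "eef_pos": TCP position; "eef_rot": TCP orientation; "contact_force": force on the tool from outside, world axes, zero at the start; "torque": the same for the moment, N m; "grip_width": finger opening in m.
Only numpy, scipy, OpenCV 4.12 (cv2) and the standard library are available. Lean on these libraries where they do the work, as an engineer would, in place of code of your own. Each camera call takes 0.05 s, during which the arm holds its last target. There are 200 camera calls.

## Working session

There is one attempt and no reset: what is moved stays moved. The work goes in short steps, each a Python script; the robot and the scene stay as the last script left them, time stands still between calls to the robot, and variables do not carry over. Pictures are saved under pics/ and viewed, about 8 in all and at most 12, crops included, and the job is handed in when it is done.

```bash
mkdir -p pics; cat > h.py <<'E'
import numpy as np, cv2
from workcell import r, command_gripper, optics
from scipy.spatial.transform import Rotation as Rn
def snap(n):
    s=r.read_state(); im,d=optics.get_image(n); m=optics.camera_model(n)
    if n=="wrist":
        T=np.eye(4);T[:3,:3]=Rn.from_quat(s["eef_rot"]).as_matrix();T[:3,3]=s["eef_pos"]
        W=T@np.array(m["tool_from_camera"])
    else:
        W=np.eye(4);W[:3,:3]=np.array(m["R"]).T;W[:3,3]=-W[:3,:3]@np.array(m["t"])
    return im,d,np.array(m["K"]),W
def cloud(d,K,W):
    v,u=np.mgrid[:d.shape[0],:d.shape[1]]
    P=np.stack([(u-K[0,2])/K[0,0]*d,(v-K[1,2])/K[1,1]*d,d],-1)
    X=P@W[:3,:3].T+W[:3,3]; X[d<=0]=np.nan
    return X
def save(n,im): cv2.imwrite(f"pics/{n}.png",cv2.cvtColor(im,cv2.COLOR_RGB2BGR))
E
python3 - <<'E'
from h import *
for n in("top","scene"):
    im,d,K,W=snap(n); save(n+"0",im); np.savez(n+"0.npz",im=im,d=d,K=K,W=W); print(n,W[:3,3].round(3),W[:3,2].round(2),K[0,0])
print(r.read_state())
E
```

```text
top [0.399 0.011 0.894] [ 0.19 -0.05 -0.98] 374.88833388703205
scene [1.019 0.354 0.804] [-0.49 -0.4  -0.77] 445.2748445642244
{'time_s': 0.1, 'joint_positions': array([-1.24800659e+00,  3.42673667e-01,  1.52491222e+00, -2.10834195e-06,
        1.27539070e+00, -1.45988969e-01]), 'dq': array([ 0.00020503, -0.00137077, -0.00387291, -0.00055718, -0.00049193,
       -0.00118808]), 'tau': array([ 3.21481893e-03, -4.34446192e+01, -2.46491325e+01, -5.09121764e-05,
        4.66821759e-03,  4.15703354e-06]), 'eef_pos': array([ 0.23711674, -0.46804836,  0.25568796]), 'eef_rot': array([ 9.72656041e-01,  2.32249320e-01, -6.20949383e-05, -6.89176817e-04]), 'contact_force': array([-0.01703227,  0.37919574,  0.31651145]), 'torque': array([ 0.02419731, -0.00962597, -0.00819193]), 'grip_width': 0.08541557722047144}
```

View pics/top0.png

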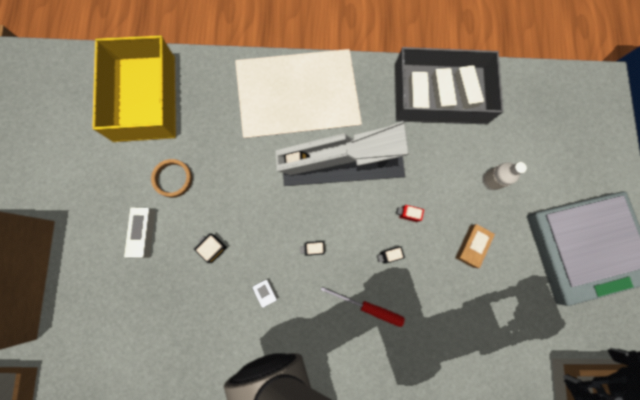

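View pics/scene0.png

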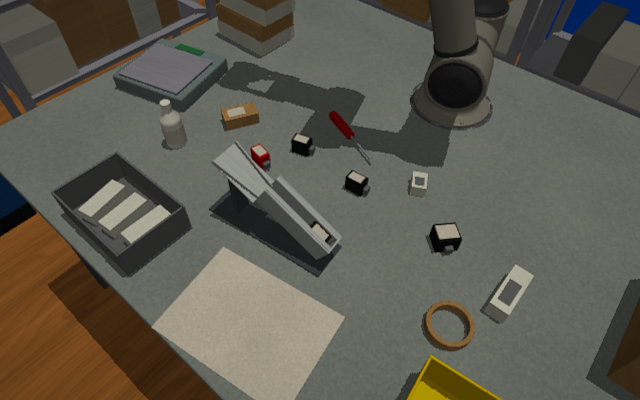

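Top view: slim blacks are at (315,248) and (392,255). The broad black one is at (210,248) and the red look-alike at (412,213); the white box at (264,292) is a distractor. The rail is at (340,150), with its open upper end to the right at about (400,135). I pick the two slim black ones and measure them together with the rail.

```bash
python3 - <<'E'
from h import *
Z=np.load("top0.npz");im,d,K,W=[Z[k] for k in("im","d","K","W")]
X=cloud(d,K,W)
for n,(u,v) in dict(a=(315,248),b=(392,255),broad=(210,248),red=(412,213)).items():
    w=np.s_[v-22:v+22,u-22:u+22]; P=X[w].reshape(-1,3); 
    t=P[(P[:,2]>.035)&(P[:,2]<.055)]; s=P[(P[:,2]>.009)&(P[:,2]<.022)]
    rc=cv2.minAreaRect((t[:,:2]*1000).astype(np.float32)); print(n,len(t),np.median(t[:,2]).round(4),"rect",np.round(rc[0],1),np.round(rc[1],1),round(rc[2],1),"low mean",len(s),s[:,:2].mean(0).round(4) if len(s) else 0)
# rail from both cameras
def railfit(n,roi):
    Z=np.load(n+"0.npz");X=cloud(Z["d"],Z["K"],Z["W"]);im=Z["im"]
    u0,v0,u1,v1=roi;P=X[v0:v1,u0:u1].reshape(-1,3)
    m=P[:,2]>.03;P=P[m];c=P.mean(0);U,S,V=np.linalg.svd(P-c,full_matrices=False);print(n,len(P),c.round(4),V[0].round(3),"az",np.degrees(np.arctan2(V[0,1],V[0,0])),P.min(0).round(3),P.max(0).round(3));return P
P=railfit("top",(270,115,412,190))
np.save("railpts.npy",P)
big=lambda im,u0,v0,u1,v1,k:cv2.resize(im[v0:v1,u0:u1],None,fx=k,fy=k,interpolation=cv2.INTER_CUBIC)
A=big(im,265,110,425,275,4); save("cropTop",A[:600,:640] if A.shape[0]>600 else A)
E
```

```text
a 258 0.0431 rect [435.6  -8.2] [27.9 46.3] 6.0 low mean 3 [0.4226 0.0029]
b 254 0.0429 rect [ 424.  -187.5] [27.9 46.4] 15.9 low mean 17 [ 0.4191 -0.1653]
broad 501 0.043 rect [432.3 226.4] [47.2 50.4] 46.9 low mean 34 [0.4333 0.2112]
red 250 0.0425 rect [ 522. -236.] [46.  28.7] 75.6 low mean 36 [ 0.5173 -0.221 ]
top 3939 [ 0.6427 -0.0665  0.1194] [-0.123  0.947 -0.297] az 97.37095689658851 [ 0.605 -0.242  0.03 ] [0.763 0.085 0.179]
```

```bash
python3 - <<'E'
from h import *
P=np.load("railpts.npy")
# direction: points on plane sloping; print highest/lowest bits
for lo in np.arange(.03,.24,.02):
    q=P[(P[:,2]>=lo)&(P[:,2]<lo+.02)]
    if len(q): print(round(lo,2),len(q),q.mean(0).round(3),q.min(0).round(3),q.max(0).round(3))
E
```

```text
0.03 78 [ 0.674 -0.11   0.039] [ 0.606 -0.242  0.03 ] [0.763 0.062 0.05 ]
0.05 230 [0.633 0.014 0.062] [ 0.605 -0.173  0.05 ] [0.659 0.076 0.07 ]
0.07 585 [0.634 0.026 0.081] [ 0.605 -0.171  0.07 ] [0.662 0.085 0.09 ]
0.09 540 [ 0.637 -0.01   0.1  ] [ 0.608 -0.088  0.09 ] [0.665 0.059 0.11 ]
0.11 813 [ 0.641 -0.065  0.121] [ 0.611 -0.124  0.11 ] [0.682 0.025 0.13 ]
0.13 868 [ 0.645 -0.102  0.14 ] [ 0.614 -0.158  0.13 ] [ 0.686 -0.008  0.15 ]
0.15 766 [ 0.651 -0.149  0.159] [ 0.618 -0.191  0.15 ] [ 0.687 -0.043  0.17 ]
0.17 59 [ 0.656 -0.181  0.173] [ 0.62  -0.191  0.17 ] [ 0.69  -0.165  0.179]
```

View pics/cropTop.png

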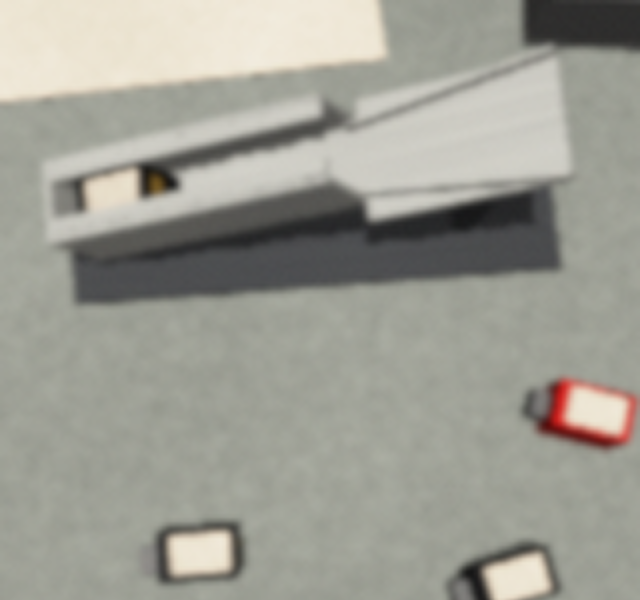

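The crop confirms it: both slim black boxes have their snouts to the left (A at about (145,560), B at about (465,585)), which is +y, the rail's downhill side. The bay is at crop (350–570, 50–220) and the slotted tube runs down to (45,200). Next I fit the rail frame and check IK.

```bash
cat >> h.py <<'E'
def frame(o,yaw,pitch=0): # cart-style frame: x snout, pitch = nose down
    T=np.eye(4);T[:3,:3]=Rn.from_euler("ZY",[yaw,pitch]).as_matrix();T[:3,3]=o;return T
def tool(C,off=(-.005,0,.018),s=1): # TCP pose from cart mid frame
    Rt=C[:3,:3]@np.diag([s,-s,-1.]); return C[:3,3]+C[:3,:3]@np.array(off),Rn.from_matrix(Rt).as_quat()
E
python3 - <<'E'
from h import *
Z=np.load("top0.npz");X=cloud(Z["d"],Z["K"],Z["W"])
P=X[135:154,375:402].reshape(-1,3);P=P[P[:,2]>.1]
c=P.mean(0);res=None
for _ in range(4):
    U,S,V=np.linalg.svd(P-P.mean(0),full_matrices=False);n=V[2]*np.sign(V[2,2]);e=(P-P.mean(0))@n;P=P[abs(e)<max(2.5*e.std(),1e-3)]
c=P.mean(0);print("floor n",n.round(4),"slope",np.degrees(np.arccos(n[2])),"az",np.degrees(np.arctan2(n[1],n[0])),e.std(),len(P),c.round(4))
az=np.arctan2(n[1],n[0])
Q=X[115:190,270:412].reshape(-1,3);Q=Q[Q[:,2]>.04];h=(Q-c)@n
print(np.histogram(h,bins=np.arange(-.03,.08,.005)))
T=Q[(h>.045)&(h<.062)]
for it in range(1):
    rc=cv2.minAreaRect((T[:,:2]*1000).astype(np.float32));print("tube top rect",rc)
    U,S,V=np.linalg.svd(T[:,:2]-T[:,:2].mean(0));print("az pca",np.degrees(np.arctan2(V[0,1],V[0,0])))
    # per-slice centre
    d=np.array([np.cos(az),np.sin(az)]);p=np.array([-d[1],d[0]])
    s=(T[:,:2]-c[:2])@d;l=(T[:,:2]-c[:2])@p
    for a in np.arange(.02,.3,.02):
        k=(s>a)&(s<a+.02)
        if k.sum()>5: print(a.round(2),k.sum(),(l[k].min()*1e3).round(1),(l[k].max()*1e3).round(1))
E
```

```text
floor n [-0.049   0.4969  0.8664] slope 29.952766217809405 az 95.6323386773807 0.0011709275161944392 494 [ 0.6484 -0.156   0.1517]
(array([  0,   0,   0,   0,   5, 919, 975, 265, 108,  91,  93,  74,  72,
        75, 217,  91, 853,  18,   0,   0,   0]), array([-3.0000000e-02, -2.5000000e-02, -2.0000000e-02, -1.5000000e-02,
       -1.0000000e-02, -5.0000000e-03,  6.9388939e-18,  5.0000000e-03,
        1.0000000e-02,  1.5000000e-02,  2.0000000e-02,  2.5000000e-02,
        3.0000000e-02,  3.5000000e-02,  4.0000000e-02,  4.5000000e-02,
        5.0000000e-02,  5.5000000e-02,  6.0000000e-02,  6.5000000e-02,
        7.0000000e-02,  7.5000000e-02]))
tube top rect ((636.0382080078125, 7.227531433105469), (49.625545501708984, 151.53443908691406), 5.602504253387451)
az pca 95.45147590718595
0.08 75 -27.0 21.2
0.1 137 -28.5 20.6
0.12 131 -27.6 21.1
0.14 130 -27.9 21.0
0.16 120 -27.6 20.8
0.18 115 -27.5 21.0
0.2 119 -27.6 21.1
0.22 135 -27.7 20.6
```

```bash
cat >> h.py <<'E'
az=np.radians(95.6)
_d=np.array([np.cos(az),np.sin(az)]);_m=np.array([.6360,.0072])
_c=np.array([.6484,-.1560]);_s0=(_c-_m)@_d+.209   # stop, along the centre line from _m
rail=frame(np.r_[_m+_s0*_d,0],az)
def slot(dist,lift): # cart mid frame, dist = slope distance above stop, lift above floor
    C=frame([0,0,0],az,np.radians(30)); o=rail[:3,3]+[0,0,.03]-C[:3,0]*dist+C[:3,2]*(.021+lift)
    C[:3,3]=o; return C
carts=dict(a=((.4356,-.0082),np.radians(96.0)),b=((.4240,-.1875),np.radians(105.9)))
def cart(n):
    p,y=carts[n]; return frame([p[0]+.005*np.cos(y),p[1]+.005*np.sin(y),.021],y)
E
python3 - <<'E'
from h import *
print("rail",rail.round(3),"mouth",(slot(.224,-.021)[:3,3]).round(4))
for s in(1,-1):
    for n,C in dict(a=cart("a"),b=cart("b"),pl=slot(.214,.002),pla=slot(.214,.05)).items():
        p,q=tool(C,s=s); print(s,n,p.round(3),r.solve_ik(p,q))
E
```

```text
rail [[-0.098 -0.995  0.     0.632]
 [ 0.995 -0.098  0.     0.052]
 [ 0.     0.     1.     0.   ]
 [ 0.     0.     0.     1.   ]] mouth [ 0.6505 -0.1407  0.142 ]
1 a [ 0.436 -0.008  0.039] [-1.95092995e-01  5.11496126e-01  2.01475023e+00 -4.44089210e-16
  6.15346299e-01 -2.99812750e-01]
1 b [ 0.424 -0.188  0.039] [-5.81912349e-01  5.43431587e-01  1.93961948e+00 -4.44089210e-16
  6.58541591e-01 -8.59419700e-01]
1 pl [ 0.648 -0.116  0.175] [-0.07723805  0.64712885  1.35793856 -0.58152498  1.11147208  0.08221073]
1 pla [ 0.646 -0.092  0.217] [-0.03957769  0.60511509  1.31259535 -0.55934127  1.20380203  0.06273064]
-1 a [ 0.436 -0.008  0.039] [-1.95092995e-01  5.11496126e-01  2.01475023e+00 -4.44089210e-16
  6.15346299e-01  2.84177990e+00]
-1 b [ 0.424 -0.188  0.039] [-5.81912349e-01  5.43431587e-01  1.93961948e+00 -4.44089210e-16
  6.58541591e-01  2.28217295e+00]
-1 pl [ 0.648 -0.116  0.175] [-0.07723805  0.64712885  1.35793856 -0.58152498  1.11147208 -3.05938192]
-1 pla [ 0.646 -0.092  0.217] [-0.03957769  0.60511509  1.31259535 -0.55934127  1.20380203 -3.07886202]
```

```bash
cat >> h.py <<'E'
def up(C,h):
    C=C.copy();C[2,3]+=h;return C
def look(n,h=.15):
    r.reach(*tool(up(cart(n),h)));r.hold(.2)
    im,d,K,W=snap("wrist");save("wrist_"+n,im);X=cloud(d,K,W)
    p,y=carts[n];w=(X[...,2]>.035)&(X[...,2]<.055)&(np.hypot(X[...,0]-p[0],X[...,1]-p[1])<.04)
    lo=(X[...,2]>.006)&(X[...,2]<.022)&(np.hypot(X[...,0]-p[0],X[...,1]-p[1])<.04)
    rc=cv2.minAreaRect((X[w][:,:2]*1000).astype(np.float32)); print(n,w.sum(),rc,"low",lo.sum(),X[lo].mean(0).round(4),"t",r.read_state()["time_s"])
E
python3 - <<'E'
from h import *
command_gripper(.06,40)
look("a")
E
```

```text
a 1514 ((434.866455078125, -8.513019561767578), (27.76055335998535, 46.298831939697266), 5.2649030685424805) low 93 [0.4321 0.0198 0.0137] t 2.5583
```

View pics/wrist_a.png

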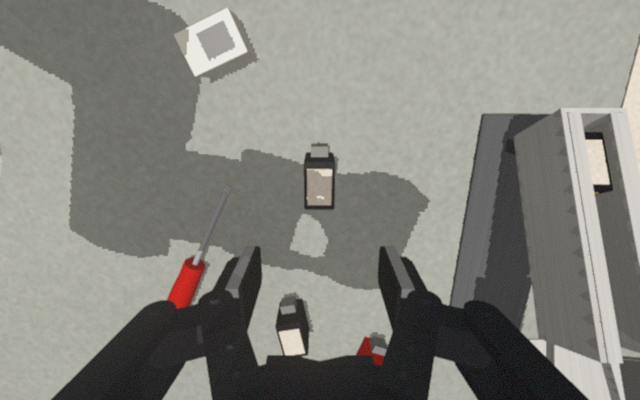

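Wrist view: A is at (319,180), slim and black, with its snout at (319,150) pointing +y. B is at (291,325) and the red one at (372,350). The measurement agrees to 1 mm, so I pick A.

```bash
sed -i 's/a=((.4356,-.0082),np.radians(96.0))/a=((.4350,-.0084),np.radians(95.4))/' h.py
cat >> h.py <<'E'
def pick(n):
    C=cart(n); p,q=tool(C); hit=r.move_straight(p,q,speed=.1,max_force=15); command_gripper(.015,35)
    s=r.read_state();print("hit",hit,"grip",s["grip_width"],s["eef_pos"].round(4),p.round(4))
    r.move_straight(tool(up(C,.22))[0],speed=.25);s=r.read_state();print("lifted",s["grip_width"],s["contact_force"].round(2),s["time_s"])
def carry(dist=.218):
    r.reach(*tool(slot(dist,.07))); r.hold(.2)
    hit=r.move_straight(*tool(slot(dist,.015)),speed=.1,max_force=12)
    s=r.read_state();print("hit",hit,s["eef_pos"].round(4),s["grip_width"],s["time_s"])
E
python3 - <<'E'
from h import *
pick("a"); carry()
im,d,K,W=snap("scene"); save("s1",cv2.resize(im[90:290,150:400],None,fx=3,fy=3,interpolation=2))
E
```

```text
hit False grip 0.0274901333287538 [ 0.4353 -0.0084  0.0394] [ 0.435  -0.0084  0.039 ]
lifted 0.027387485418067244 [-0.51 -0.47 -1.72] 5.6333
hit False [ 0.648  -0.113   0.1887] 0.02758749821934751 7.4417
```

View pics/s1.png

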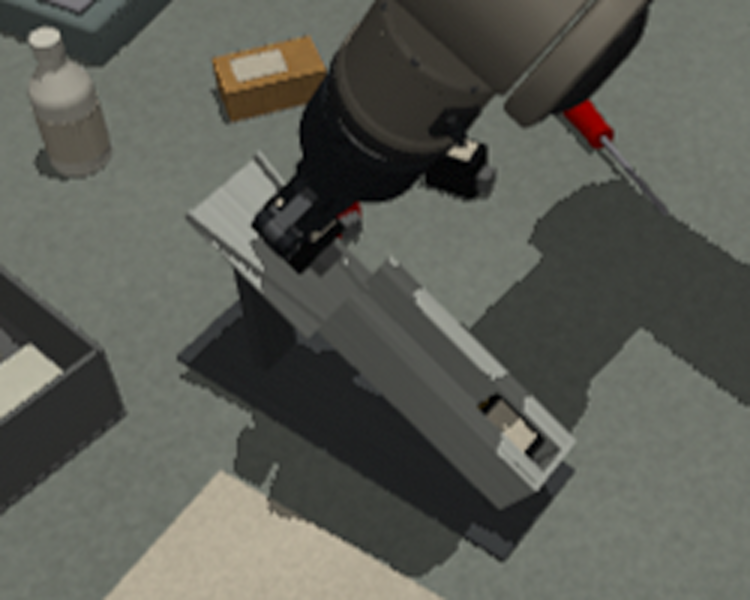

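Crop: the gripper holds A over the bay at (310,240), lined up with the rail. The first cartridge is at the stop (520,435). I lower to contact and release.

```bash
cat >> h.py <<'E'
def release(dist=.218):
    hit=r.move_straight(*tool(slot(dist,-.005)),speed=.03,max_force=5)
    s=r.read_state();C=slot(dist,0);print("hit",hit,"lift mm",((s["eef_pos"]-tool(C)[0])@C[:3,2]*1e3).round(1),s["contact_force"].round(1))
    command_gripper(.042); r.hold(.6)
    r.move_straight(*tool(slot(dist,.07)),speed=.2); print(r.read_state()["time_s"])
E
python3 - <<'E'
from h import *
release()
look("b")
im,d,K,W=snap("scene"); save("s2",cv2.resize(im[90:290,150:400],None,fx=3,fy=3,interpolation=2))
E
```

```text
hit True lift mm 0.3 [-0.2  0.9  3.1]
9.4
b 1521 ((422.8709411621094, -188.33824157714844), (27.950605392456055, 45.929351806640625), 16.603734970092773) low 91 [ 0.4153 -0.161   0.0154] t 10.625
```

View pics/s2.png

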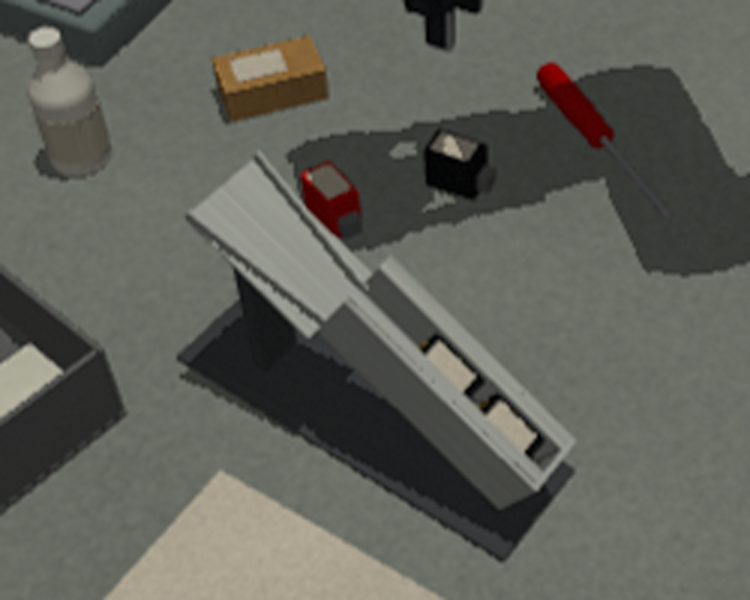

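A has slid home at (450,365), directly behind the first one (510,425). B is untouched at (455,165), snout pointing right/downhill. Same again for B.

```bash
sed -i 's/b=((.4240,-.1875),np.radians(105.9))/b=((.4230,-.1883),np.radians(106.4))/' h.py
python3 - <<'E'
from h import *
command_gripper(.06,40); pick("b"); carry()
if .025<r.read_state()["grip_width"]<.031:
    release(); r.hold(.5)
im,d,K,W=snap("scene"); np.savez("s3.npz",im=im,d=d,K=K,W=W); save("s3",cv2.resize(im[90:290,150:400],None,fx=3,fy=3,interpolation=2))
X=cloud(d,K,W);Y=(X-rail[:3,3])@rail[:3,:3]
g=im.astype(int); m=(g[...,0]>g[...,2]+20)&(g[...,0]>140)&(abs(Y[...,1])<.016)&(Y[...,0]>-.18)&(Y[...,0]<.05)&(Y[...,2]>.04)
n,l,st,_=cv2.connectedComponentsWithStats(m.astype(np.uint8))
for i in range(1,n):
    if st[i,4]>15: print(st[i],Y[l==i].mean(0).round(4))
E
```

```text
hit False grip 0.02729040942548727 [ 0.4232 -0.1885  0.0394] [ 0.423  -0.1883  0.039 ]
lifted 0.027483803000505503 [ 0.54 -0.46 -0.45] 14.0667
hit False [ 0.648  -0.113   0.1887] 0.027159293245628397 15.9333
hit True lift mm 0.3 [-0.3  1.   3.1]
17.8417
[295 204  13  15  71] [-0.0558  0.0055  0.1103]
[314 224   7   5  22] [-0.0191  0.0069  0.089 ]
```

View pics/s3.png

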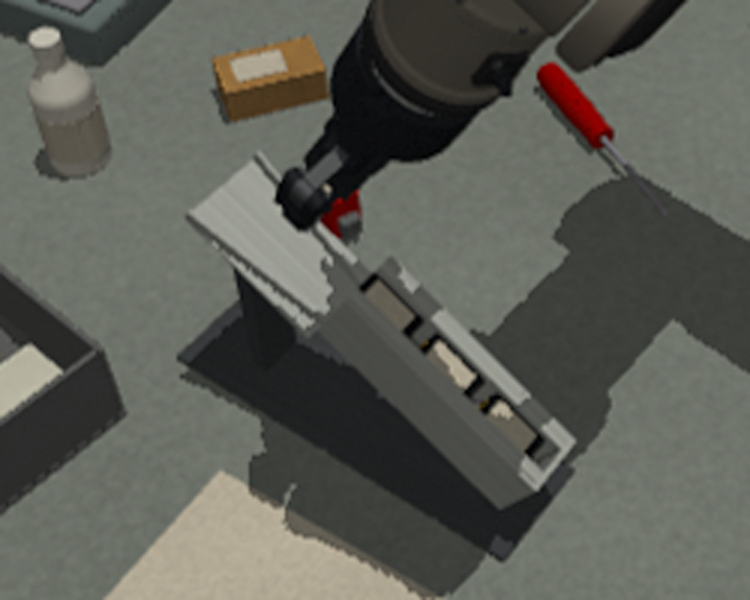

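All three labels are in the tube, evenly spaced: (390,300), (450,362) and (510,425). I back off, check B's position numerically and hand in.

```bash
python3 - <<'E'
from h import *
p=r.read_state()["eef_pos"]; r.move_straight(p+[-.08,0,.1],speed=.2); r.hold(.3)
im,d,K,W=snap("scene");X=cloud(d,K,W)
C=slot(0,-.021); Y=(X-C[:3,3])@C[:3,:3]   # slope axes, origin stop on floor
for cu,cv in((390,300),(450,362),(510,425)):
    u,v=150+cu//3,90+cv//3; print((u,v),np.nanmedian(Y[v-2:v+3,u-2:u+3].reshape(-1,3),0).round(4))
g=im.astype(int);m=(g[...,0]>g[...,2]+12)&(abs(Y[...,1])<.02)&(abs(Y[...,2]-.042)<.005)&(Y[...,0]>-.2)&(Y[...,0]<0)
n,l,st,_=cv2.connectedComponentsWithStats(m.astype(np.uint8))
for i in range(1,n):
    if st[i,4]>15:print(st[i,4],Y[l==i].min(0).round(4),Y[l==i].max(0).round(4))
s=r.read_state();print(s["time_s"],s["contact_force"].round(2)); r.finish_job()
E
```

```text
(280, 190) [-0.1475  0.0061  0.0422]
(300, 210) [-0.0923  0.0059  0.0426]
(320, 231) [-0.0352  0.0042  0.0427]
109 [-0.1638 -0.0056  0.038 ] [-0.1309  0.0118  0.0456]
110 [-0.1063 -0.0042  0.0388] [-0.075   0.0125  0.0456]
113 [-0.0506 -0.0037  0.0381] [-0.0181  0.0123  0.0458]
19.5333 [ 0.53 -0.31  0.76]
the job is handed in; nothing more can be done
```

Both slim cartridges are in the rail's tube, snouts downhill, one behind the other against the one already there. I picked each up across its width, tilted it 30° to match the slope, lowered it into the bay until it touched the floor, and released it to slide home. The job was handed in at 19.5 s.

- **Spacing and height:** The last picture shows the three label centres about 34, 91 and 147 mm of slope above the stop. That is 56–57 mm apart, one cartridge length, so they sit nose to tail. All three tops are about 42 mm above the floor.
- **Sideways position:** The labels measure about 4 mm to one side of my rail centre line. The cartridge already inside reads the same, so this is mostly an error in my rail frame or the calibration. It is within the 14 mm limit.
- **Robot clear:** The arm had backed off, and the force reading was about 1 N (noise level).
- **Left alone:** I did not handle the red look-alike or the broad cartridge. No check failed.
- **Not measured directly:** I did not measure the speed of the cartridges. The picture 0.5 s after B's release and the later one put the labels in matching places.

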